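# Pack the seven cups into the round spice tin and close it

### The arm

A 6-joint arm with a two-finger parallel gripper is mounted at the origin on a cart in front of the work surface, level with it; the furniture and walls round the work are solid. World frame = base frame: x ahead of the robot, y to its left, z up, the work surface at z = 0. Lengths are in m, angles in degrees, forces in N, time in s.
With the tool pointing down it reaches from about 0.375 to 0.9 m from the base axis. Payload 3.1 kg.
Tool frame: the origin (TCP) lies between the finger pads; the fingertips stand 11 mm ahead of it and the grasp point (between the pads) lies 8 mm behind it; x points along the fingers, y is the direction in which the jaws open and shut, and the axes are right-handed (so a half turn about x gives the same grasp; the last joint's range is limited). The gripper opens to 87 mm and grips with 3 to 60 N. Pads are 19 mm wide; open, the fingers measure 117 mm over their backs; the gripper's body (75 mm by 190 mm) begins 51 mm behind the grasp point.
Start: joints at [-74.399, 30.224, 82.088, -0, 67.689, -10.227], TCP at [0.272, -0.563, 0.234] pointing down, gripper open.
Joint ranges: [-176.69, 176.69], [-43.24, 126.21], [12.49, 139.97], [-82, 262], [0, 151.66], [-163.58, 163.58]. Speed limits (degrees/s): [159.86, 159.86, 180, 180, 180, 180].

### API

Orientations are given as a 3x3 rotation matrix whose columns are the frame's x, y, z axes.
In Python, from rig import bot gives the robot as it stands.
- The arm moves only by the shell command python3 -m inch 'ROWS' [OPENING]. ROWS is a JSON object of lists of equal length, an entry for each row: "dp": the shift along the tool's x, y, z in mm, a list of three; "yaw": the turn about the tool's x in degrees. In form: {"dp": [[tx, ty, tz], ...], "yaw": [yaw, ...]}. A call has 1 to 20 rows; each row shifts and turns the commanded pose from where the row before left it, along the tool's axes as they then stand; what a row does not reach is not made up. A row lasts 1/12 s, in which the tool goes at most 41.7 mm and 7.16 degrees, less where a joint would pass 70% of its speed; a pose out of reach is approached as far as the arm can. A call is refused whole if a number of a shift passes 41.7 or a number of a turn 7.16, either way. A call with a gripper value outside its range is refused whole. OPENING is the finger opening in mm, from 0 to 87, set as the call begins (- or left out, the last holds). The fingers move at their own pace and stop on an object; the grip force is fixed at half the most. Time passes only in rows, so rows that do not move let the fingers close. It gives the time, the measured TCP pose, the force and the opening at its end, in the units of the state.
- bot.read_state(): the state, without advancing time (a new reading comes with each control period).
- bot.capture(name): name is "scene" or "top" or "wrist"; returns a dict with "color" (480x640x3 uint8, red, green, blue), "intrinsics" (3x3 intrinsics, pixels), "k1" (the pictures are not rectified: a ray, as slopes to the right and down, at radius r is drawn at 1 + k1 r^2 times it, then the intrinsics apply), "pose" (4x4, takes a point from camera to world coordinates). Camera axes: x right, y down, z forward; pixel columns grow to the right and rows downward; lengths in m; the calibration is good to about 2 mm. A picture is of the moment at which its call begins. There is no depth.
- bot.hand_in(): hands the job in, once; it reports no verdict.
The state is a dict: "time_s": time; "joint_positions": joint angles; "qvel": joint speeds; "tau": joint torques, N m; "position": TCP position; "tcp_rot": TCP orientation; "force": force on the tool from outside, world axes, zero at the start; "moment": the same for the moment, N m; "opening": opening from 0.0 (shut) to 1.0 (fully open).
Only numpy, scipy, OpenCV 4.12 (cv2) and the standard library are available. Lean on these libraries where they do the work, as an engineer would, in place of code of your own. Each camera call takes 0.05 s, during which the arm holds its last target.

### The job

Put the spice tin in order: stand the two spice cups from the worktop in the round tin with the other five, so that all seven stand flat on its floor, one in the middle and six round it (one cup has slid along and takes up the room, so move it over), then put the tin's lid fully on. Keep the cups upright all the time so that no spice spills, and leave the jars and the bowl behind where they are.

Things in the scene. Friction and masses are not known exactly. Their poses are not given: they have to be found in the camera images.
- spice_tin: Open round steel tin, loose on the worktop: 194 mm outside, 189 mm inside diameter, 78 mm high. Origin: centre of its underside; z up; flat floor 3 mm above it. Holds seven cups side by side: one in the middle, six round it, ring centres 62.5 mm from its axis and 60 degrees apart, about 2.5 mm of play between neighbours.
- tin_lid_mid (a point): Lid of the tin, steel, 211 mm across, 54 mm tall, lying right way up on the worktop. Point: on its axis, 27 mm above its lower edge; z up. Black upright knob, 28 mm diameter, from 3 mm below to 27 mm above the point. Its skirt, 15 mm deep, goes over the tin's rim: inner diameter 198.5 mm, 206 mm at the mouth. Fully on, the point is 90 mm above the tin's underside. 0.24 to 0.39 kg.
- cup_1_mid (a point): Round steel spice cup with a fixed lid; all seven are alike. Point: on its axis, half-way up, 33.5 mm above its underside; z up. Body 60 mm diameter, 43 mm high, edges bevelled; on it an upright knob, 22 mm diameter, from 9.5 to 33.5 mm above the point. In the tin the point is 36.5 mm above the tin's underside. 0.08 to 0.17 kg. Starts in the middle of the tin.
- cup_2_mid (a point): Spice cup, like cup_1. Starts in the tin's ring: one of three neighbours that stand in proper places.
- cup_3_mid (a point): Spice cup, like cup_1. Starts in the tin's ring: one of three neighbours that stand in proper places.
- cup_4_mid (a point): Spice cup, like cup_1. Starts in the tin's ring: one of three neighbours that stand in proper places.
- cup_5_mid (a point): Spice cup, like cup_1. Starts in the tin, strayed along the wall: 25 to 40 mm away from the ring place next to the row of three, so that the free part of the ring does not take two more cups until it is pushed or set over to a proper place.
- cup_6_mid (a point): Spice cup, like cup_1. Starts on the worktop, outside the tin.
- cup_7_mid (a point): Spice cup, like cup_1. Starts on the worktop, outside the tin.
- brown_cap_jar: Bystander behind the work: spice jar with a dark brown cap, 41 mm wide, 104 mm tall; origin at the centre of its underside.
- jam_jar: Bystander behind the work: jam jar with a green cap, 64 mm wide, 99 mm tall; origin at the centre of its underside.
- prep_bowl: Bystander behind the work: small glass bowl, 125 mm wide, 44 mm tall; origin at the centre of its underside.
There are look-alikes about, which are no part of the job. Leave any blue or purple look-alike of the part that bears cup_5_mid alone.

How it is judged (in metres and radians):
On the way:
1. all seven cups stand flat on the floor of the tin (horizontal distance between each of cup_1_mid, cup_2_mid, cup_3_mid, cup_4_mid, cup_5_mid, cup_6_mid, cup_7_mid and spice_tin below 0.068 m and z of cup_1_mid in the frame of spice_tin between 0.033 and 0.04 m and angle between each of cup_1_mid, cup_2_mid, cup_3_mid, cup_4_mid, cup_5_mid, cup_6_mid, cup_7_mid's own z axis and vertical below 0.07 rad and z of cup_2_mid in the frame of spice_tin between 0.033 and 0.04 m and z of cup_3_mid in the frame of spice_tin between 0.033 and 0.04 m and z of cup_4_mid in the frame of spice_tin between 0.033 and 0.04 m and z of cup_5_mid in the frame of spice_tin between 0.033 and 0.04 m and z of cup_6_mid in the frame of spice_tin between 0.033 and 0.04 m and z of cup_7_mid in the frame of spice_tin between 0.033 and 0.04 m), for 0.2 s.
At the end, for the whole second after the job is handed in: All seven cups stand on the tin's floor (height within 3.5 mm, tilt under 0.07 rad, within 68 mm of its axis); the tin stands level (0.03 rad) on the worktop; the lid is fully on: at most 2.5 mm above its seated height, within 6 mm of the tin's axis, square to it within 0.03 rad, right way up (all of step 1 and angle between spice_tin's own z axis and vertical below 0.03 rad and height (world z) of spice_tin below 0.004 m and z of tin_lid_mid in the frame of spice_tin below 0.0925 m and horizontal distance between tin_lid_mid and spice_tin below 0.006 m and angle between the z axis of tin_lid_mid and the z axis of spice_tin, either way round below 0.03 rad and angle between tin_lid_mid's own z axis and vertical below 0.06 rad); the robot touches nothing.
It fails at once if a spice cup is tipped by more than 0.6 rad (about 35 degrees) (angle between any of cup_1_mid, cup_2_mid, cup_3_mid, cup_4_mid, cup_5_mid, cup_6_mid, cup_7_mid's own z axis and vertical above 0.6 rad).
It fails at once if a jar or the bowl behind the work is moved by more than 30 mm or tipped (distance of any of brown_cap_jar, jam_jar, prep_bowl from where it was at the start of the episode above 0.03 m or angle between any of brown_cap_jar, jam_jar, prep_bowl's own z axis and vertical above 0.4 rad).
It also fails if it takes over 72 s, if anything falls off the work surface, if the arm or the gripper's body presses on something with over 40 N, if the wrist force passes 120 N, or if a joint passes its speed limit or range.

## Working session

There is one attempt and no reset: what is moved stays moved. The work goes in short steps, Python scripts to look and compute and a shell command to move; the robot and the scene stay as the last step left them, time stands still between calls to the robot, and variables do not carry over. Pictures are saved under pics/ and viewed, and the job is handed in when it is done.

```bash
ls; mkdir -p pics
python3 - <<'E'
from rig import bot
import cv2, numpy as np
s=bot.read_state(); print(s)
for n in ["scene","top","wrist"]:
    c=bot.capture(n); cv2.imwrite(f"pics/{n}0.png",c["color"][:,:,::-1])
    print(n,c["intrinsics"].tolist(),c["k1"],np.round(c["pose"],4).tolist())
    np.savez(f"pics/{n}0.npz",**c)
E
```

```text
pics
{'time_s': 0.0, 'joint_positions': array([-7.43977843e+01,  3.02778428e+01,  8.21561564e+01,  2.49715586e-04,
        6.76906072e+01, -1.02251846e+01]), 'qvel': array([ 0.04127595, -0.11174661, -0.04338733, -0.08544916,  0.1053981 ,
       -0.04500955]), 'tau': array([ 8.31208072e-04, -4.40035343e+01, -1.76589471e+01,  6.34415634e-02,
        5.84493263e-02, -1.64460089e-04]), 'position': array([ 0.2721418 , -0.56184722,  0.23258495]), 'tcp_rot': array([[-5.81041656e-04,  4.35659491e-01, -9.00111365e-01],
       [ 2.09573840e-03, -9.00109010e-01, -4.35659704e-01],
       [-9.99997635e-01, -2.13953439e-03, -3.90027497e-04]]), 'force': array([-0.38712542, -0.31514578, -0.47467989]), 'moment': array([-0.00219928, -0.00412425, -0.0043089 ]), 'opening': 0.9986915195577383}
scene [[496.58138814738254, 0.0, 318.4228296818007], [0.0, 496.58138814738254, 243.85456431322706], [0.0, 0.0, 1.0]] -0.14126322208004624 [[-0.7624, -0.5063, 0.4029, -0.0418], [-0.6468, 0.6121, -0.4549, 0.5229], [-0.0164, -0.6075, -0.7942, 1.1861], [0.0, 0.0, 0.0, 1.0]]
top [[453.02815290829636, 0.0, 327.8252615909798], [0.0, 453.02815290829636, 239.81112325715281], [0.0, 0.0, 1.0]] -0.022106253816170648 [[-0.0028, -0.9978, 0.0669, 0.4499], [-0.9998, 0.0017, -0.0174, -0.1467], [0.0172, -0.0669, -0.9976, 1.2882], [0.0, 0.0, 0.0, 1.0]]
wrist [[374.36373904309875, 0.0, 321.1386059967306], [0.0, 374.36373904309875, 235.29856816431345], [0.0, 0.0, 1.0]] -0.0775188254821792 [[0.4353, -0.8695, -0.2335, 0.3346], [-0.9003, -0.4212, -0.11, -0.5313], [-0.0027, 0.2581, -0.9661, 0.3837], [0.0, 0.0, 0.0, 1.0]]
```

View pics/scene0.png

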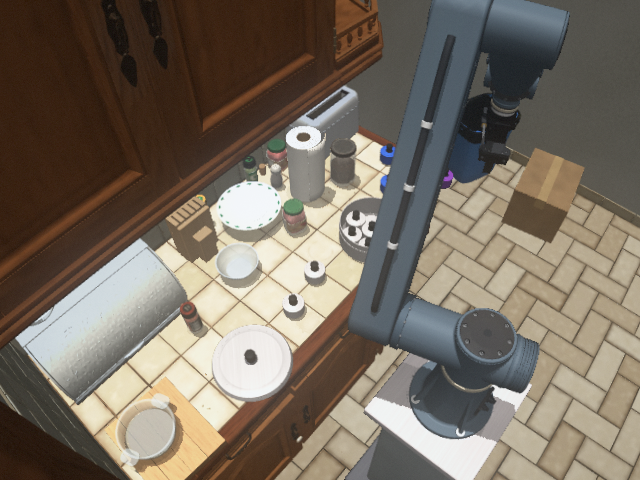

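View pics/top0.png

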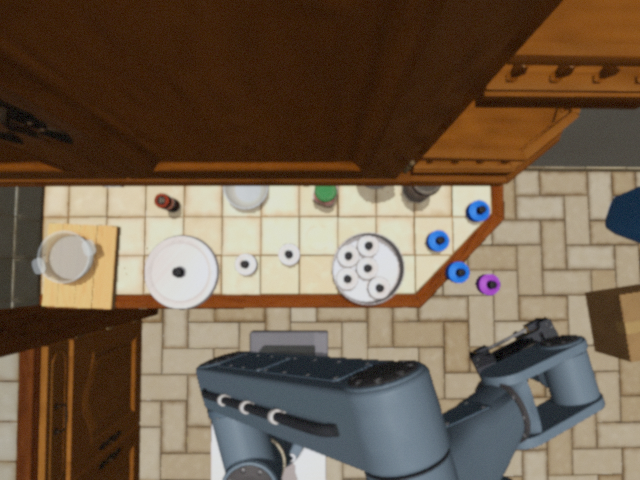

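View pics/wrist0.png

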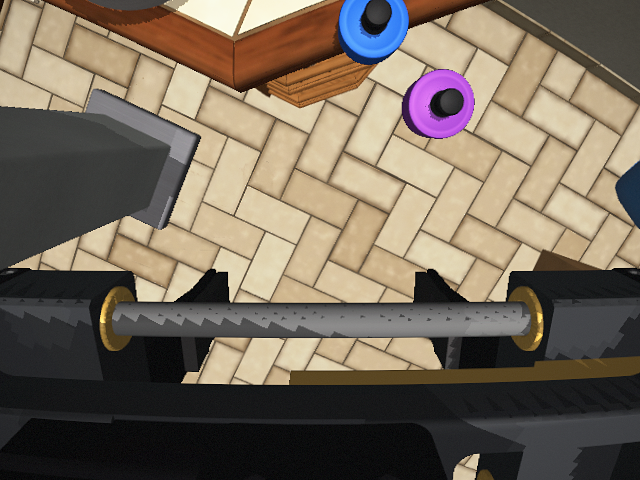

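```bash
cat > h.py <<'E'
import numpy as np, cv2
def ray(c,uv):
    p=cv2.undistortPoints(np.array(uv,float).reshape(-1,1,2),np.array(c["intrinsics"]),np.array([float(c["k1"]),0,0,0])).reshape(-1,2)
    d=np.c_[p,np.ones(len(p))]@np.array(c["pose"])[:3,:3].T
    return np.array(c["pose"])[:3,3],d
def at(c,uv,z):
    o,d=ray(c,uv); return o+d*((z-o[2])/d[:,2])[:,None]
def proj(c,P):
    T=np.linalg.inv(np.array(c["pose"])); P=np.atleast_2d(P)
    q=P@T[:3,:3].T+T[:3,3]
    uv,_=cv2.projectPoints(q.reshape(-1,1,3),np.zeros(3),np.zeros(3),np.array(c["intrinsics"]),np.array([float(c["k1"]),0,0,0]))
    return uv.reshape(-1,2)
def blobs(img,thr,box,amin=8,amax=400):
    x0,y0,x1,y1=box
    g=img[y0:y1,x0:x1].max(2)<thr
    n,l,st,ce=cv2.connectedComponentsWithStats(g.astype(np.uint8))
    return [(round(ce[i][0]+x0,1),round(ce[i][1]+y0,1),int(st[i][4])) for i in range(1,n) if amin<=st[i][4]<=amax]
E
python3 - <<'E'
from h import *
c=dict(np.load("pics/top0.npz")); im=c["color"]
b=blobs(im,70,(130,225,410,312)); 
for u,v,a in b: print(u,v,a,np.round(at(c,[[u,v]],0.0645)[0],4))
print("cab edge",at(c,[[320,183]],0.5),at(c,[[320,183]],0.6), "counter edges",at(c,[[320,293],[320,305],[495,190]],0))
cv2.imwrite("pics/c1.png",cv2.resize(im[175:310,130:430,::-1],None,fx=2.6,fy=2.6,interpolation=cv2.INTER_CUBIC))
c=dict(np.load("pics/scene0.npz")); im=c["color"]
b=blobs(im,70,(200,190,385,380)); 
for u,v,a in b: print(u,v,a,np.round(at(c,[[u,v]],0.0645)[0],4))
cv2.imwrite("pics/c2.png",cv2.resize(im[190:400,170:400,::-1],None,fx=2.6,fy=2.6,interpolation=cv2.INTER_CUBIC))
E
```

```text
368.4 245.4 15 [ 0.5166 -0.2779  0.0645]
288.5 254.0 16 [ 0.4937 -0.0617  0.0645]
348.1 255.6 14 [ 0.4891 -0.2227  0.0645]
244.4 264.0 20 [0.4671 0.0568 0.0645]
367.3 268.1 16 [ 0.4552 -0.2744  0.0645]
178.2 271.8 56 [0.4465 0.2343 0.0645]
347.4 278.6 15 [ 0.4271 -0.2204  0.0645]
379.2 287.9 17 [ 0.4018 -0.3061  0.0645]
143.1 310.1 73 [0.3445 0.3263 0.0645]
cab edge [[ 0.60290569 -0.14692642  0.5       ]] [[ 0.58348958 -0.14689645  0.6       ]] counter edges [[ 0.38554423 -0.14655093  0.        ]
 [ 0.35182824 -0.14649111  0.        ]
 [ 0.68021989 -0.65435906  0.        ]]
371.0 227.5 24 [ 0.4479 -0.263   0.0645]
366.7 243.8 11 [ 0.4216 -0.2071  0.0645]
378.5 290.8 296 [ 0.3028 -0.1015  0.0645]
366.7 336.9 130 [0.2451 0.0267 0.0645]
342.0 336.4 8 [0.2935 0.0649 0.0645]
```

View pics/c1.png

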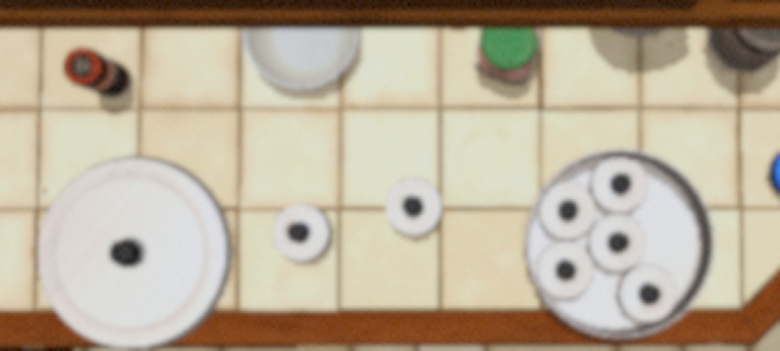

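View pics/c2.png

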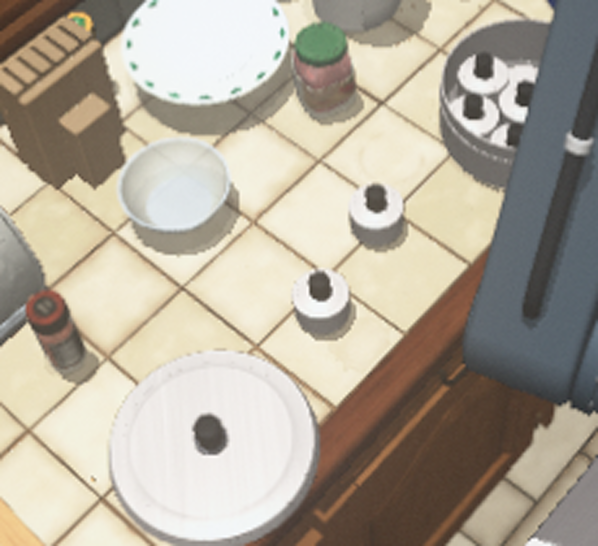

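The five cups are in the tin near top-view pixel (367,268), with the stray at (379,288). The loose cups are at (244,264) and (288,254), and the lid knob is at (178,272). I'll move over the tin for a close look.

```bash
python3 -m inch '{"dp":[[0,0,0],[0,0,0],[0,0,0],[0,0,0],[0,-35,-12],[0,-35,-12],[0,-35,-12],[0,-35,-12],[0,-35,-12],[0,-35,-12],[0,-35,-12],[0,-35,-12],[0,0,0],[0,0,0]],"yaw":[7,7,7,4.8,0,0,0,0,0,0,0,0,0,0]}' 50
cat >> h.py <<'E'
def snap(name,tag):
    from rig import bot
    c=bot.capture(name); np.savez(f"pics/{tag}.npz",**c); cv2.imwrite(f"pics/{tag}.png",c["color"][:,:,::-1]); return c
def st():
    from rig import bot
    s=bot.read_state(); r=s["tcp_rot"]
    print("t %.2f"%s["time_s"],"p",np.round(s["position"]*1000,1),"a %.2f"%np.degrees(np.arctan2(r[1,1],r[0,1])),"F",np.round(s["force"],1),"op %.1f"%(s["opening"]*87)); return s
E
python3 - <<'E'
from h import *
st()
c=snap("wrist","w1"); print(np.round(c["pose"],4).tolist())
for u,v,a in blobs(c["color"],60,(100,0,640,265),100,4000): print(u,v,a,np.round(at(c,[[u,v]],0.07)[0],4))
E
```

```text
time_s: 1.32
position: [0.3684, -0.2805, 0.2336]
tcp_rot: [[-0.0, 0.004, -1.0], [0.0, -1.0, -0.004], [-1.0, -0.0, 0.0]]
force: [0.5, -1.1, -0.1]
opening: 0.576
t 1.32 p [ 368.4 -280.5  233.6] a -89.75 F [ 0.5 -1.1 -0.1] op 50.1
[[0.0039, -0.9658, -0.2592, 0.4379], [-1.0, -0.0039, -0.0003, -0.2799], [-0.0007, 0.2592, -0.9658, 0.3845], [0.0, 0.0, 0.0, 1.0]]
235.0 26.1 215 [ 0.5214 -0.2125  0.07  ]
552.8 30.8 885 [ 0.5236 -0.4647  0.07  ]
318.6 39.4 741 [ 0.5112 -0.2774  0.07  ]
251.7 75.7 694 [ 0.4843 -0.2244  0.07  ]
315.0 117.4 540 [ 0.452  -0.2747  0.07  ]
597.9 139.2 772 [ 0.4396 -0.5165  0.07  ]
250.9 152.3 600 [ 0.4242 -0.2217  0.07  ]
625.2 184.0 1192 [ 0.4018 -0.5503  0.07  ]
351.4 181.6 554 [ 0.4002 -0.3052  0.07  ]
268.2 256.6 151 [ 0.3337 -0.2332  0.07  ]
```

View pics/w1.png

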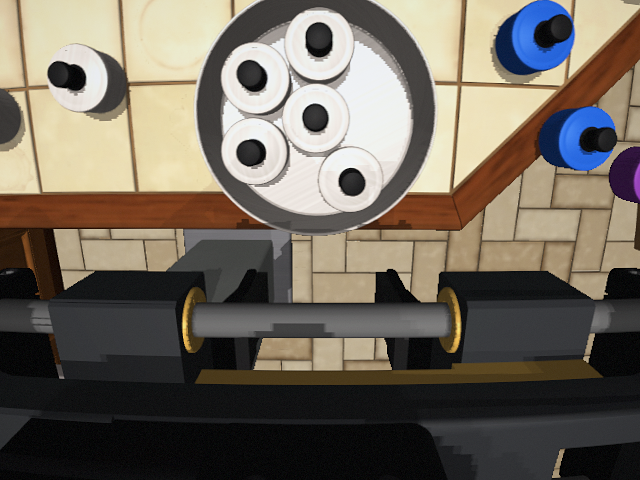

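```bash
cat >> h.py <<'E'
from scipy.optimize import fsolve
TH=np.linspace(0,2*np.pi,180,endpoint=False); CI=np.c_[np.cos(TH),np.sin(TH)]
def knobfit(c,u,v,z0,z1,r):
    """xy of an upright knob whose silhouette centroid is (u,v)"""
    def f(p):
        P=np.vstack([np.c_[p+r*CI,np.full(len(CI),z)] for z in (z0,z1)])
        h=cv2.convexHull(proj(c,P).astype(np.float32)); m=cv2.moments(h)
        return [m['m10']/m['m00']-u,m['m01']/m['m00']-v]
    return fsolve(f,at(c,[[u,v]],(z0+z1)/2)[0][:2])
def knobs(c,box,z0,z1,r,thr=60,amin=100,amax=4000):
    out=[]
    for u,v,a in blobs(c["color"],thr,box,amin,amax):
        p=knobfit(c,u,v,z0,z1,r); out.append((u,v,a,p)); print((u,v,a),np.round(p*1000,1))
    return out
def circfit(c,p0,z,r,span=8):
    g=cv2.GaussianBlur(cv2.cvtColor(c["color"],cv2.COLOR_RGB2GRAY).astype(np.float32),(0,0),1)
    best=None
    for rng,step in ((span,1.0),(1.5,0.25)):
        best=None
        for dx in np.arange(-rng,rng+.01,step):
            for dy in np.arange(-rng,rng+.01,step):
                p=np.array(p0)+np.array([dx,dy])/1000
                a=proj(c,np.c_[p+(r-.0015)*CI,np.full(len(CI),z)]).astype(np.float32)
                b=proj(c,np.c_[p+(r+.0015)*CI,np.full(len(CI),z)]).astype(np.float32)
                d=cv2.remap(g,a[:,0].copy(),a[:,1].copy(),1)-cv2.remap(g,b[:,0].copy(),b[:,1].copy(),1)
                ok=(b[:,0]>2)&(b[:,0]<637)&(b[:,1]>2)&(b[:,1]<265)
                s=np.median(np.abs(d[ok]))*1+np.mean(np.minimum(np.abs(d[ok]),40))
                if best is None or s>best[0]: best=(s,p)
        p0=best[1]
    return best
E
python3 - <<'E'
from h import *
c=dict(np.load("pics/w1.npz"))
k=knobs(c,(200,0,420,240),.046,.070,.011)
print("table cup"); knobs(c,(30,40,100,110),.043,.067,.011)
for r in (.097,.0945): print(r,circfit(c,(.455,-.274),.078,r))
t=dict(np.load("pics/top0.npz")); print("top"); 
knobs(t,(330,230,410,310),.046,.070,.011,70,8); knobs(t,(230,240,310,280),.043,.067,.011,70,8); knobs(t,(160,240,200,290),.024,.054,.014,70,8)
E
```

```text
(np.float64(235.0), np.float64(26.1), 215) [ 524.  -210.3]
(np.float64(318.6), np.float64(39.4), 741) [ 513.3 -277.4]
(np.float64(251.7), np.float64(75.7), 694) [ 485.5 -222.8]
(np.float64(315.0), np.float64(117.4), 540) [ 452.1 -274.7]
(np.float64(250.9), np.float64(152.3), 600) [ 423.7 -220.1]
(np.float64(351.4), np.float64(181.6), 554) [ 399.2 -305.9]
table cup
(np.float64(66.4), np.float64(75.6), 827) [490.8 -60.7]
0.097 (np.float32(91.018326), array([ 0.45375, -0.271  ]))
0.0945 (np.float32(169.226), array([ 0.4525 , -0.27475]))
top
(np.float64(368.4), np.float64(245.4), 15) [ 516.9 -278.5]
(np.float64(348.1), np.float64(255.6), 14) [ 489.2 -223. ]
(np.float64(367.3), np.float64(268.1), 16) [ 455.2 -274.9]
(np.float64(347.4), np.float64(278.6), 15) [ 427.  -220.7]
(np.float64(379.2), np.float64(287.9), 17) [ 401.6 -306.8]
(np.float64(288.5), np.float64(254.0), 16) [494.  -61.2]
(np.float64(244.4), np.float64(264.0), 20) [467.2  58.2]
(np.float64(178.2), np.float64(271.8), 56) [446.4 241.9]
```

```bash
python3 -m inch '{"dp":[[0,13,-16],[0,12.5,-16],[35,0,0],[35,0,0],[35,0,0],[25,0,0],[15,0,0],[12,0,0],[8,0,0],[6,0,0],[0,0,0],[0,0,0]],"yaw":[0,0,0,0,0,0,0,0,0,0,0,0]}' 34
python3 - <<'E'
from h import *
st(); snap("wrist","w2")
E
```

```text
time_s: 2.37
position: [0.4003, -0.3088, 0.0627]
tcp_rot: [[0.0, -0.0, -1.0], [-0.001, -1.0, 0.0], [-1.0, 0.001, -0.0]]
force: [0.4, -0.3, -0.4]
opening: 0.388
t 2.37 p [ 400.3 -308.8   62.7] a -90.01 F [ 0.4 -0.3 -0.4] op 33.7
```

View pics/w2.png

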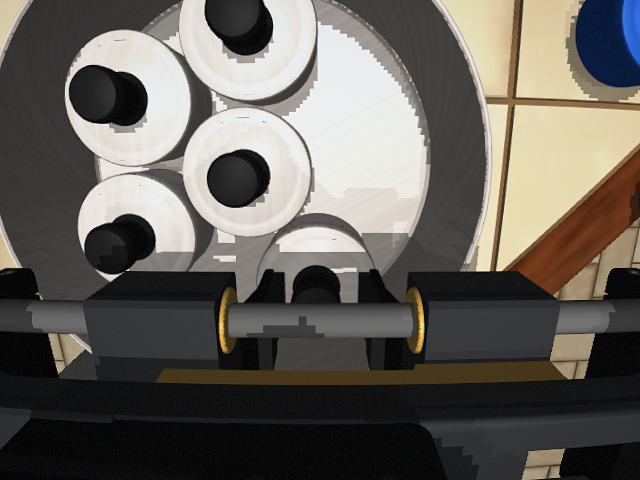

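```bash
python3 -m inch '{"dp":[[0,-2,0],[0,0,0],[0,0,0],[0,0,0],[0,0,0],[-2,0,0],[0,-5.4,2.5],[0,-5.4,2.5],[0,-5.4,2.5],[0,-6,0.6],[0,-6,0.6],[0,-5.8,0.6],[0,0,0],[0,0,0]],"yaw":[0,0,0,0,0,0,0,0,0,0,0,0,0,0]}' 15
python3 - <<'E'
from h import *
st(); snap("wrist","w3")
E
```

```text
time_s: 3.58
position: [0.3909, -0.2715, 0.0645]
tcp_rot: [[-0.0, 0.001, -1.0], [0.0, -1.0, -0.001], [-1.0, -0.0, 0.0]]
force: [-0.6, 0.5, -1.3]
opening: 0.231
t 3.58 p [ 390.9 -271.5   64.5] a -89.93 F [-0.6  0.5 -1.3] op 20.1
```

View pics/w3.png

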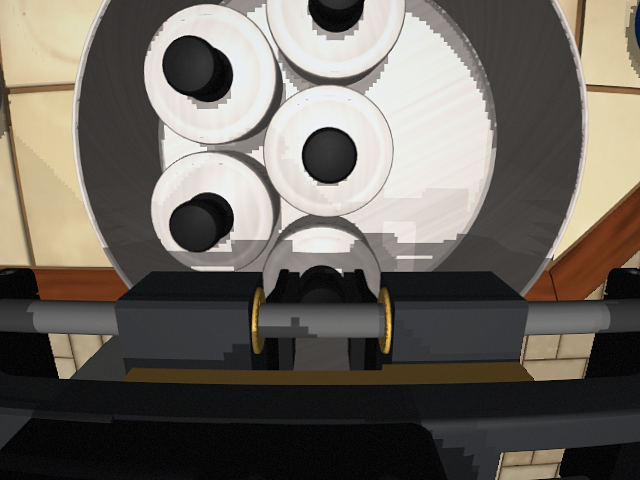

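```bash
python3 -m inch '{"dp":[[2.5,0,0],[0,0,0]],"yaw":[0,0]}' 15; python3 -m inch '{"dp":[[0,0,0],[0,0,0],[-10,0,0],[-30,0,0],[-40,0,0],[-40,0,0],[-40,0,0],[-10,0,0],[0,0,0],[0,0,0]],"yaw":[0,0,0,0,0,0,0,0,0,0]}' 36
python3 - <<'E'
from h import *
st(); c=snap("wrist","w4")
k=knobs(c,(180,0,440,262),.046,.070,.011)
b=circfit(c,(.4525,-.2747),.078,.0945);print(b)
for q in k: d=q[3]-b[1]; print(np.round(d*1000,1),round(np.hypot(*d)*1000,1),round(np.degrees(np.arctan2(d[1],d[0]))%360,1))
E
```

```text
time_s: 3.8
position: [0.3915, -0.2727, 0.0631]
tcp_rot: [[0.001, 0.0, -1.0], [-0.001, -1.0, -0.0], [-1.0, 0.001, -0.001]]
force: [-1.1, 2.0, 9.5]
opening: 0.227
time_s: 4.63
position: [0.3908, -0.272, 0.2328]
tcp_rot: [[0.001, 0.0, -1.0], [-0.001, -1.0, -0.0], [-1.0, 0.001, -0.001]]
force: [-0.3, -0.0, 0.4]
opening: 0.415
t 4.63 p [ 390.8 -272.   232.8] a -89.97 F [-0.3 -0.   0.4] op 36.1
(np.float64(326.9), np.float64(69.0), 677) [ 513.  -276.4]
(np.float64(260.8), np.float64(104.5), 648) [ 485.5 -222. ]
(np.float64(323.3), np.float64(145.7), 509) [ 452.2 -273.5]
(np.float64(259.7), np.float64(179.3), 593) [ 423.8 -218.8]
(np.float64(321.4), np.float64(217.3), 556) [ 390.2 -272. ]
(np.float32(171.91661), array([ 0.452  , -0.27395]))
[61.  -2.5] 61.1 357.7
[33.5 51.9] 61.8 57.1
[0.2 0.4] 0.5 65.8
[-28.2  55.1] 61.9 117.1
[-61.8   2. ] 61.8 178.2
```

View pics/w4.png

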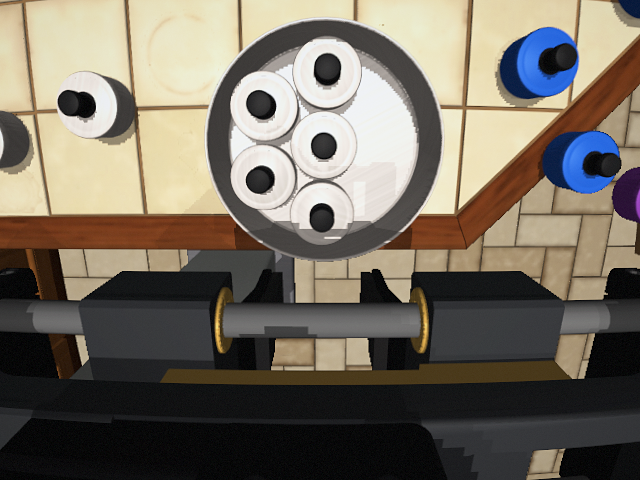

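```bash
python3 -m inch '{"dp":[[14,-35.2,-16.8],[14,-35.2,-16.8],[14,-35.2,-16.8],[14,-35.2,-16.8],[14,-35.2,-16.8],[14,-35.2,-16.8],[30,0,0],[25,0,0],[15,0,0],[12,0,0],[6,0,0],[3,0,0],[0,0,0],[0,0,0]],"yaw":[0,0,0,0,0,0,0,0,0,0,0,0,0,0]}' 46
python3 - <<'E'
from h import *
st(); snap("wrist","w5")
E
```

```text
time_s: 5.85
position: [0.4914, -0.0608, 0.0569]
tcp_rot: [[-0.001, 0.0, -1.0], [0.0, -1.0, -0.0], [-1.0, -0.0, 0.001]]
force: [0.9, -0.7, 0.4]
opening: 0.525
t 5.85 p [491.4 -60.8  56.9] a -89.99 F [ 0.9 -0.7  0.4] op 45.7
```

View pics/w5.png

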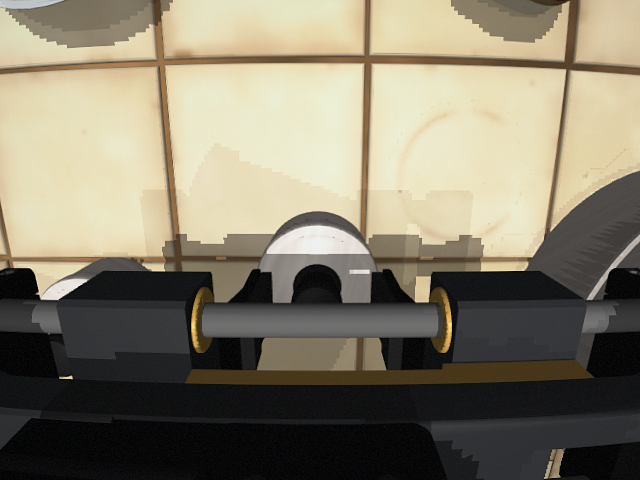

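```bash
python3 -m inch '{"dp":[[0,0,0],[0,0,0],[0,0,0],[0,0,0],[0,0,0],[-15,0,0],[-30,0,0],[-35,0,0],[-20,0,0],[0,15,4],[0,32,8.8],[0,32,8.8],[0,32,8.8],[0,32,8.8],[0,32,8.8],[0,32,8.8],[0,32,8.8],[0,27,7],[0,0,0]],"yaw":[0,0,0,0,0,0,0,0,0,0,0,0,0,0,0,0,0,0,0]}' 15
python3 -m inch '{"dp":[[0,0,0],[0,0,0],[0,0,0],[0,0,0],[0,0,0],[0,0,0],[0,0,0],[0,0,0],[0,0,0],[0,0,0]],"yaw":[-7.1,-7.1,-7.1,-7.1,-7.1,-7.1,-7.1,-7.1,0,0]}'
python3 - <<'E'
from h import *
st(); c=snap("wrist","w6")
k=knobs(c,(60,0,580,262),.046,.070,.011)
for r in (.0945,.097):print(circfit(c,(.4525,-.2747),.078,r))
E
```

```text
time_s: 7.48
position: [0.4188, -0.333, 0.1573]
tcp_rot: [[0.002, -0.004, -1.0], [-0.005, -1.0, 0.004], [-1.0, 0.005, -0.002]]
force: [0.1, -0.4, -1.2]
opening: 0.237
time_s: 8.32
position: [0.419, -0.326, 0.1569]
tcp_rot: [[-0.0, 0.835, -0.55], [0.001, -0.55, -0.835], [-1.0, -0.001, -0.0]]
force: [0.3, 0.1, -0.6]
opening: 0.234
t 8.32 p [ 419.  -326.   156.9] a -33.33 F [ 0.3  0.1 -0.6] op 20.3
(np.float64(231.6), np.float64(15.5), 168) [ 450.7 -176.3]
(np.float64(324.1), np.float64(9.2), 195) [ 499.3 -204.9]
(np.float64(321.1), np.float64(46.8), 1282) [ 485.8 -222.2]
(np.float64(405.2), np.float64(98.8), 1197) [ 513.2 -276.7]
(np.float64(237.1), np.float64(100.7), 1190) [ 424.2 -219.4]
(np.float64(322.1), np.float64(149.0), 918) [ 452.5 -273.9]
(np.float64(243.3), np.float64(198.8), 1055) [ 390.5 -272.3]
(np.float32(177.73807), array([ 0.45175, -0.2747 ]))
(np.float32(125.82712), array([ 0.44925, -0.2772 ]))
```

View pics/w6.png

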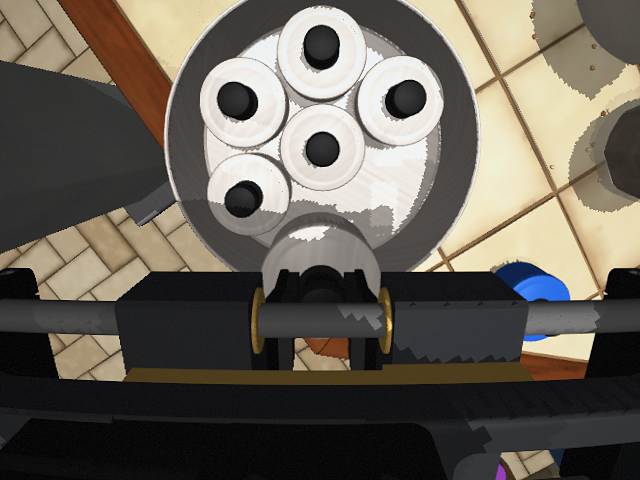

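```bash
python3 -m inch '{"dp":[[25,0.5,0],[20,0,0],[8,0,0],[8,0,0],[8,0,0],[8,0,0],[8,0,0],[6,0,0],[3,0,0],[0,0,0]],"yaw":[0,0,0,0,0,0,0,0,0,0]}'
python3 -m inch '{"dp":[[1.5,0,0],[1,0,0],[0,0,0]],"yaw":[0,0,0]}'
```

```text
time_s: 9.2
position: [0.4194, -0.3269, 0.0625]
tcp_rot: [[-0.0, 0.837, -0.547], [0.001, -0.547, -0.837], [-1.0, -0.001, -0.0]]
force: [0.6, -0.3, -1.2]
opening: 0.233
time_s: 9.45
position: [0.4196, -0.3271, 0.0607]
tcp_rot: [[0.0, 0.837, -0.547], [-0.0, -0.547, -0.837], [-1.0, 0.0, 0.0]]
force: [-0.1, -0.4, -0.9]
opening: 0.237
```

```bash
python3 -m inch '{"dp":[[1,0,0],[0,0,0]],"yaw":[0,0]}'
python3 -m inch '{"dp":[[0,0,0],[0,0,0],[-10,0,0],[-30,0,0],[-40,0,0],[-30,0,0],[0,0,0],[0,0,0]],"yaw":[0,0,0,0,0,0,0,0]}' 36
python3 - <<'E'
from h import *
st(); c=snap("wrist","w7")
k=knobs(c,(60,0,580,262),.046,.070,.011)
E
python3 -m inch '{"dp":[[0,-10,-15],[0,-19.4,-29.7],[0,-19.4,-29.7],[0,-19.4,-29.7],[0,-19.4,-29.7],[0,-19.4,-29.7],[0,-19.4,-29.7],[0,-19.4,-29.7],[0,-19.4,-29.7],[0,-10,-15],[0,0,0],[0,0,0]],"yaw":[0,0,0,0,0,0,0,0,0,0,0,0]}' 46
python3 - <<'E'
from h import *
s=st(); c=snap("wrist","w8")
k=knobs(c,(60,0,580,262),.043,.067,.011)
R=s["tcp_rot"]
for q in k: print(np.round(R.T@(np.r_[q[3],.057]-s["position"])*1000,1))
E
```

```text
time_s: 9.62
position: [0.4196, -0.3272, 0.0601]
tcp_rot: [[0.0, 0.837, -0.547], [-0.001, -0.547, -0.837], [-1.0, 0.001, 0.0]]
force: [-0.8, -0.1, 2.9]
opening: 0.233
time_s: 10.28
position: [0.4205, -0.3281, 0.1721]
tcp_rot: [[0.004, 0.837, -0.547], [-0.004, -0.547, -0.837], [-1.0, 0.006, 0.002]]
force: [-0.3, -0.1, -0.2]
opening: 0.414
t 10.28 p [ 420.5 -328.1  172.1] a -33.17 F [-0.3 -0.1 -0.2] op 36.1
(np.float64(241.3), np.float64(14.5), 136) [ 457.4 -176.6]
(np.float64(316.3), np.float64(50.1), 1099) [ 485.5 -221.9]
(np.float64(237.0), np.float64(100.6), 1032) [ 424.  -219.1]
(np.float64(395.4), np.float64(99.5), 1015) [ 512.8 -276.5]
(np.float64(317.0), np.float64(146.4), 792) [ 452.2 -273.6]
(np.float64(242.7), np.float64(193.4), 918) [ 390.3 -272. ]
(np.float64(316.4), np.float64(232.5), 878) [ 418.1 -324.4]
time_s: 11.33
position: [0.4183, -0.0063, 0.1686]
tcp_rot: [[-0.003, 0.839, -0.545], [0.0, -0.545, -0.839], [-1.0, -0.003, 0.001]]
force: [0.7, 0.1, 1.0]
opening: 0.524
t 11.33 p [418.3  -6.3 168.6] a -33.01 F [0.7 0.1 1. ] op 45.6
(np.float64(70.6), np.float64(41.6), 520) [348.3 200.7]
(np.float64(325.9), np.float64(118.5), 854) [463.7  60.6]
(np.float64(271.7), np.float64(228.3), 545) [389.8  18.2]
[ 111.8 -171.2 -135.6]
[111.5   2.  -81. ]
[111.6 -36.9  -5.2]
```

View pics/w7.png

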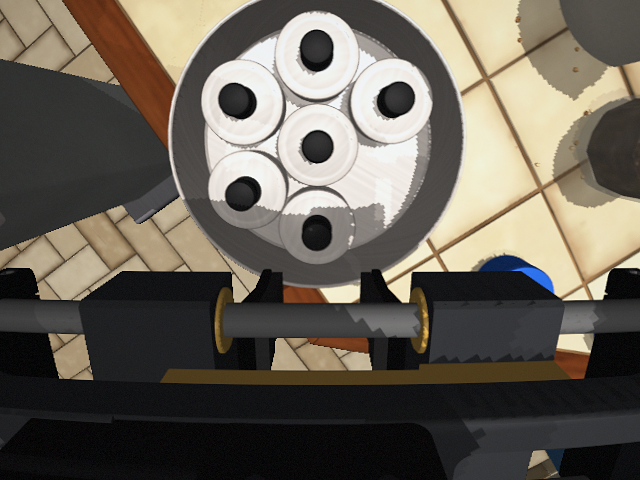

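View pics/w8.png

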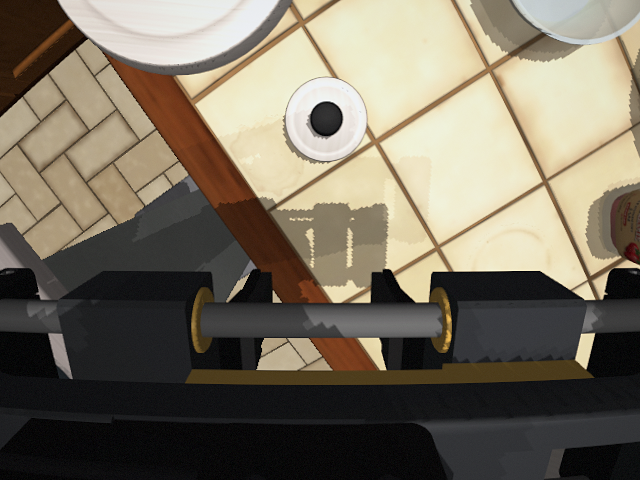

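```bash
python3 -m inch '{"dp":[[10,0.5,-27],[20,0.5,-27],[20,0.5,-26.5],[30,0,0],[15,0,0],[10,0,0],[5,0,0],[1,0,0],[0,0,0],[0,0,0]],"yaw":[0,0,0,0,0,0,0,0,0,0]}' 46
python3 - <<'E'
from h import *
st(); snap("wrist","w9")
E
```

```text
time_s: 12.22
position: [0.4652, 0.0586, 0.059]
tcp_rot: [[0.001, 0.836, -0.548], [-0.0, -0.548, -0.836], [-1.0, 0.001, -0.0]]
force: [0.2, 0.3, -1.0]
opening: 0.528
t 12.22 p [465.2  58.6  59. ] a -33.24 F [ 0.2  0.3 -1. ] op 45.9
```

View pics/w9.png

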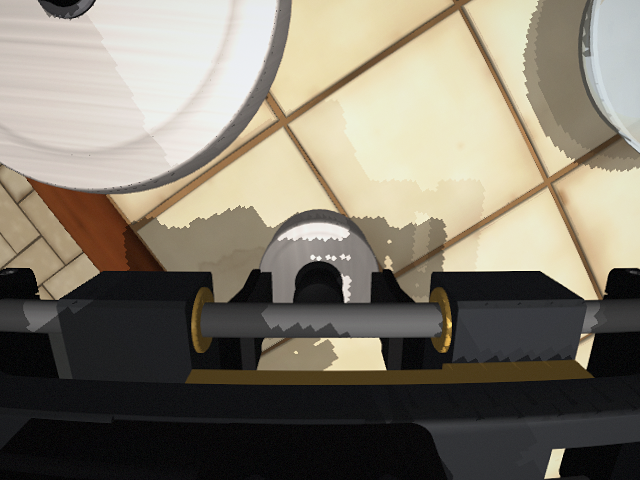

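```bash
python3 -m inch '{"dp":[[1.5,-1,0],[0,0,0],[0,0,0],[0,0,0],[0,0,0],[0,0,0],[-15,0,0],[-30,0,0],[-35,0,0],[-23,0,0],[0,0,0]],"yaw":[0,0,0,0,0,0,0,0,0,0,0]}' 15
python3 -m inch '{"dp":[[0,10.2,14.2],[0,20.6,28.8],[0,20.6,28.8],[0,20.6,28.8],[0,20.6,28.8],[0,20.6,28.8],[0,20.6,28.8],[0,20.6,28.8],[0,20.6,28.8],[0,20.6,28.8],[0,20.6,28.8],[0,10,14.3],[0,0,0]],"yaw":[0,0,0,0,0,0,0,0,0,0,0,0,0]}'
python3 -m inch '{"dp":[[0,0,0],[0,0,0],[0,0,0],[0,0,0],[0,0,0],[0,0,0],[0,0,0],[0,0,0],[0,0,0],[0,0,0],[0,0,0]],"yaw":[-6.8,-6.8,-6.8,-6.8,-6.8,-6.8,-6.8,-6.8,-6.8,0,0]}'
python3 - <<'E'
from h import *
st(); c=snap("wrist","w10")
k=knobs(c,(60,0,580,262),.046,.070,.011)
print(circfit(c,(.4525,-.2747),.078,.0945))
E
```

```text
time_s: 13.18
position: [0.4665, 0.0598, 0.164]
tcp_rot: [[0.009, 0.837, -0.547], [-0.001, -0.547, -0.837], [-1.0, 0.008, -0.004]]
force: [0.4, -0.4, -0.9]
opening: 0.236
time_s: 14.27
position: [0.48, -0.3336, 0.1586]
tcp_rot: [[0.001, 0.835, -0.55], [-0.002, -0.55, -0.835], [-1.0, 0.002, 0.002]]
force: [0.3, -0.3, -1.0]
opening: 0.231
time_s: 15.18
position: [0.4793, -0.3273, 0.1589]
tcp_rot: [[-0.002, 0.884, 0.468], [0.002, 0.468, -0.884], [-1.0, -0.001, -0.003]]
force: [0.4, -0.2, -1.3]
opening: 0.23
t 15.18 p [ 479.3 -327.3  158.9] a 27.89 F [ 0.4 -0.2 -1.3] op 20.0
(np.float64(214.0), np.float64(7.2), 763) [ 350.2 -226.1]
(np.float64(234.6), np.float64(26.7), 292) [ 366.8 -230.7]
(np.float64(180.7), np.float64(27.0), 122) [ 336.2 -245.9]
(np.float64(244.0), np.float64(33.5), 148) [ 373.8 -231.7]
(np.float64(325.1), np.float64(53.8), 1241) [ 424.  -219.4]
(np.float64(240.0), np.float64(106.1), 1154) [ 390.6 -272.2]
(np.float64(408.2), np.float64(106.7), 1163) [ 485.6 -222.3]
(np.float64(324.3), np.float64(154.7), 863) [ 452.3 -274. ]
(np.float64(244.1), np.float64(198.1), 1058) [ 418.2 -324.8]
(np.float64(402.1), np.float64(200.8), 1050) [ 513.3 -276.6]
(np.float32(173.87051), array([ 0.4525 , -0.27495]))
```

View pics/w10.png

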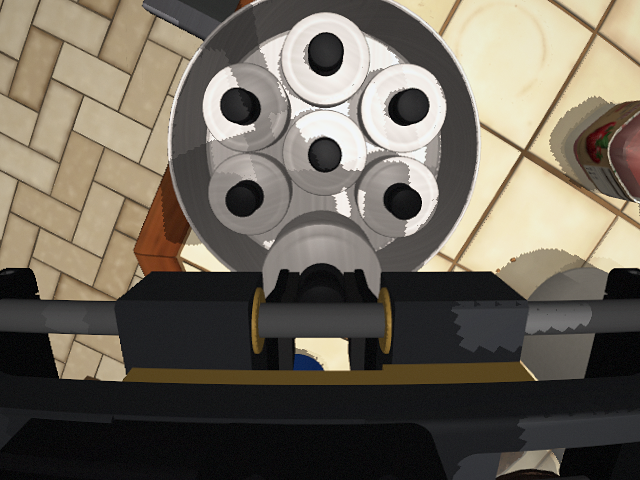

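```bash
python3 -m inch '{"dp":[[0,0,2.5],[25,0,0],[20,0,0],[6,0,0],[5,0,0],[5,0,0],[5,0,0],[0,0,0]],"yaw":[0,0,0,0,0,0,0,0]}'
python3 - <<'E'
from h import *
st(); c=snap("wrist","w11")
E
```

```text
time_s: 15.9
position: [0.4811, -0.331, 0.0938]
tcp_rot: [[-0.0, 0.883, 0.47], [0.0, 0.47, -0.883], [-1.0, -0.0, -0.0]]
force: [-0.1, -0.3, -1.6]
opening: 0.233
t 15.90 p [ 481.1 -331.    93.8] a 28.01 F [-0.1 -0.3 -1.6] op 20.3
```

View pics/w11.png

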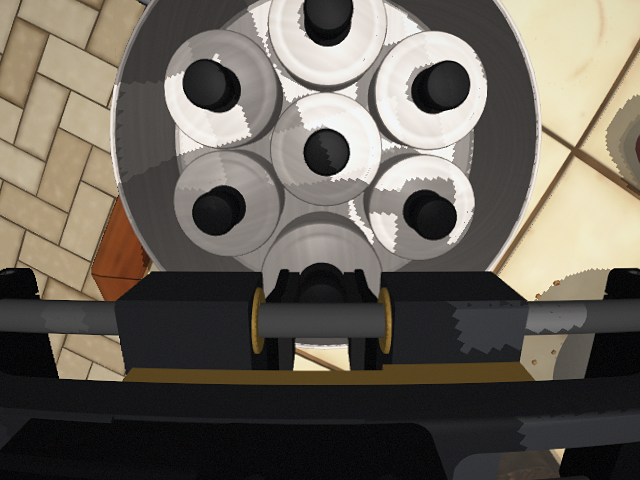

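```bash
python3 -m inch '{"dp":[[5,0,-0.7],[5,0,0],[5,0,0],[5,0,0],[5,0,0],[0,0,0]],"yaw":[0,0,0,0,0,0]}'
python3 -m inch '{"dp":[[4,0,0],[2,0,0],[1,0,0],[0,0,0]],"yaw":[0,0,0,0]}'
```

```text
time_s: 16.45
position: [0.4802, -0.3298, 0.0678]
tcp_rot: [[-0.002, 0.883, 0.47], [0.002, 0.47, -0.883], [-1.0, -0.001, -0.002]]
force: [-0.1, 0.5, -1.5]
opening: 0.233
time_s: 16.78
position: [0.4807, -0.3303, 0.0618]
tcp_rot: [[-0.0, 0.883, 0.47], [0.0, 0.47, -0.883], [-1.0, -0.0, -0.0]]
force: [0.6, -0.1, -1.6]
opening: 0.228
```

```bash
python3 -m inch '{"dp":[[1.5,0,0],[0,0,0]],"yaw":[0,0]}'
python3 -m inch '{"dp":[[0,0,0],[0,0,0],[-10,0,0],[-30,0,0],[-40,0,0],[-40,0,0],[-20,0,0],[0,0,0],[0,0,0]],"yaw":[0,0,0,0,0,0,0,0,0]}' 36
python3 - <<'E'
from h import *
st(); c=snap("wrist","w12")
k=knobs(c,(60,0,580,262),.046,.070,.011)
b=circfit(c,(.4525,-.2747),.078,.0945);print(b)
for q in k: d=q[3]-b[1]; print(np.round(d*1000,1),round(np.hypot(*d)*1000,1),round(np.degrees(np.arctan2(d[1],d[0]))%360,1))
E
```

```text
time_s: 16.95
position: [0.4808, -0.3303, 0.0605]
tcp_rot: [[0.0, 0.883, 0.47], [-0.0, 0.47, -0.883], [-1.0, 0.0, 0.0]]
force: [0.1, 0.2, -0.9]
opening: 0.236
time_s: 17.7
position: [0.4814, -0.3309, 0.203]
tcp_rot: [[0.003, 0.883, 0.47], [-0.003, 0.47, -0.883], [-1.0, 0.001, 0.004]]
force: [-0.2, 0.2, -2.1]
opening: 0.414
t 17.70 p [ 481.4 -330.9  203. ] a 28.04 F [-0.2  0.2 -2.1] op 36.0
(np.float64(225.0), np.float64(9.5), 1072) [ 344.2 -222. ]
(np.float64(191.7), np.float64(29.6), 183) [ 328.1 -245.3]
(np.float64(324.2), np.float64(58.6), 861) [ 423.7 -219.2]
(np.float64(251.4), np.float64(102.7), 821) [ 390.2 -271.8]
(np.float64(395.0), np.float64(103.7), 810) [ 485.2 -222.1]
(np.float64(560.6), np.float64(138.9), 263) [ 614.8 -179.7]
(np.float64(323.3), np.float64(144.6), 613) [ 452.  -273.8]
(np.float64(254.3), np.float64(182.1), 746) [ 417.9 -324.5]
(np.float64(390.0), np.float64(184.8), 722) [ 512.8 -276.5]
(np.float64(320.5), np.float64(221.2), 687) [ 478.5 -328. ]
(np.float32(162.95685), array([ 0.452  , -0.27445]))
[-107.8   52.5] 119.9 154.0
[-123.9   29.1] 127.3 166.8
[-28.3  55.3] 62.1 117.1
[-61.8   2.6] 61.8 177.6
[33.2 52.4] 62.0 57.6
[162.8  94.8] 188.4 30.2
[0.  0.7] 0.7 89.1
[-34.1 -50.1] 60.6 235.8
[60.8 -2. ] 60.9 358.1
[ 26.5 -53.5] 59.7 296.3
```

View pics/w12.png

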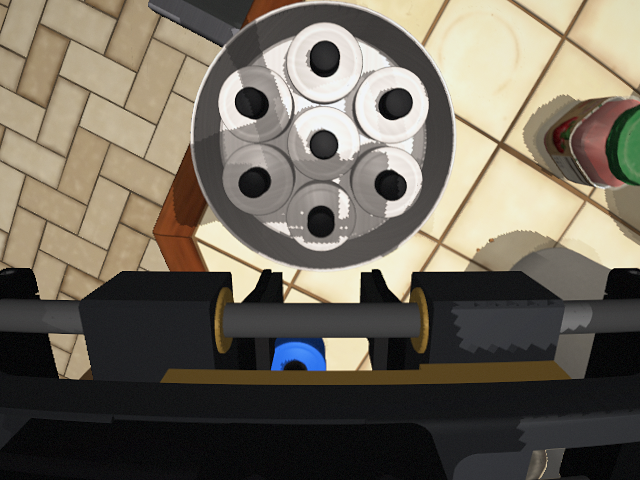

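```bash
python3 -m inch '{"dp":[[0,9.1,-16.9],[0,18.2,-33.8],[0,18.2,-33.8],[0,18.2,-33.8],[0,18.2,-33.8],[0,18.2,-33.8],[0,18.2,-33.8],[0,18.2,-33.8],[0,18.2,-33.8],[0,18.2,-33.8],[0,18.2,-33.8],[0,18.2,-33.8],[0,18.2,-33.8],[0,9,-17],[0,0,0],[0,0,0]],"yaw":[0,0,0,0,0,0,0,0,0,0,0,0,0,0,0,0]}' 52
python3 - <<'E'
from h import *
s=st(); c=snap("wrist","w13")
k=knobs(c,(150,0,500,262),.024,.054,.014)
R=s["tcp_rot"]
for q in k: print(np.round(R.T@(np.r_[q[3],.041]-s["position"])*1000,1))
p=k[-1][3]
E
```

```text
time_s: 19.08
position: [0.4815, 0.1694, 0.1989]
tcp_rot: [[-0.004, 0.881, 0.473], [-0.001, 0.473, -0.881], [-1.0, -0.004, -0.001]]
force: [0.4, -0.3, 0.4]
opening: 0.601
t 19.08 p [481.5 169.4 198.9] a 28.20 F [ 0.4 -0.3  0.4] op 52.3
(np.float64(177.4), np.float64(79.7), 176) [325.9 217.2]
(np.float64(171.4), np.float64(112.5), 1015) [331.6 192. ]
(np.float64(324.9), np.float64(116.9), 1055) [442.4 245.4]
(np.float64(167.4), np.float64(161.6), 707) [344.  154.4]
(np.float64(208.1), np.float64(184.7), 561) [382.2 153. ]
[ 158.5 -114.  -115.5]
[ 158.5 -120.8  -90.6]
[158.    2.1 -85.2]
[ 158.5 -127.6  -51.6]
[158.3 -94.6 -32.3]
```

View pics/w13.png

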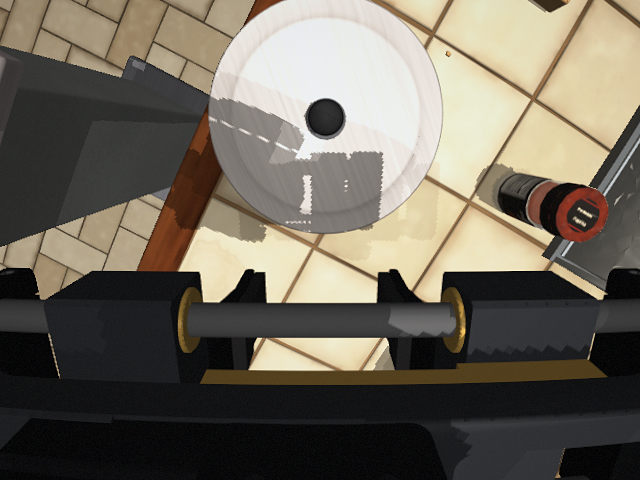

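```bash
python3 -m inch '{"dp":[[20,0.7,-28.3],[25,0.7,-28.3],[25,0.7,-28.3],[30,0,0],[25,0,0],[15,0,0],[10,0,0],[5,0,0],[2,0,0],[0,0,0],[0,0,0]],"yaw":[0,0,0,0,0,0,0,0,0,0,0]}'
python3 - <<'E'
from h import *
st(); snap("wrist","w14")
E
```

```text
time_s: 20.05
position: [0.4457, 0.2444, 0.0443]
tcp_rot: [[0.001, 0.883, 0.469], [0.0, 0.469, -0.883], [-1.0, 0.001, 0.0]]
force: [0.1, 0.5, -0.3]
opening: 0.595
t 20.05 p [445.7 244.4  44.3] a 27.99 F [ 0.1  0.5 -0.3] op 51.8
```

View pics/w14.png

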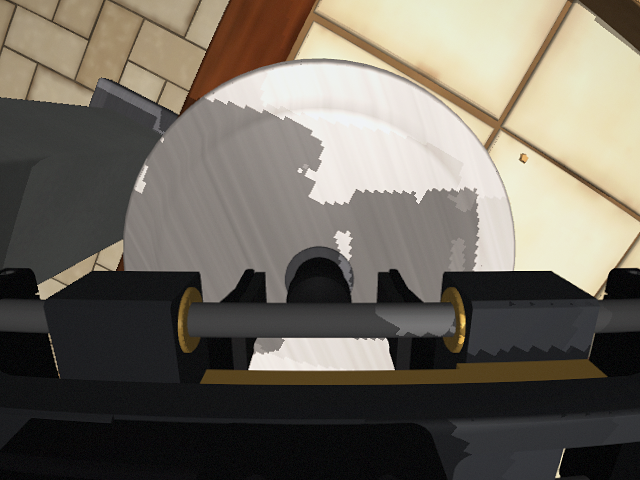

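```bash
python3 -m inch '{"dp":[[3,-1,-2],[0,0,0]],"yaw":[0,0]}'
python3 -m inch '{"dp":[[0,0,0],[0,0,0],[0,0,0],[0,0,0],[0,0,0],[-5,0,0],[-10,0,0],[-20,0,0],[-30,0,0],[-30,0,0],[-20,0,0],[0,0,0],[0,0,0]],"yaw":[0,0,0,0,0,0,0,0,0,0,0,0,0]}' 18
python3 - <<'E'
from h import *
st(); c=snap("wrist","w15"); snap("scene","s15")
E
```

```text
time_s: 20.27
position: [0.443, 0.2461, 0.0409]
tcp_rot: [[0.0, 0.883, 0.47], [0.0, 0.47, -0.883], [-1.0, 0.001, 0.0]]
force: [0.5, -0.7, -1.1]
opening: 0.595
time_s: 21.35
position: [0.4434, 0.2461, 0.1566]
tcp_rot: [[0.003, 0.883, 0.47], [0.001, 0.47, -0.883], [-1.0, 0.003, 0.001]]
force: [-0.2, -0.4, -4.6]
opening: 0.305
t 21.35 p [443.4 246.1 156.6] a 28.03 F [-0.2 -0.4 -4.6] op 26.5
```

View pics/w15.png

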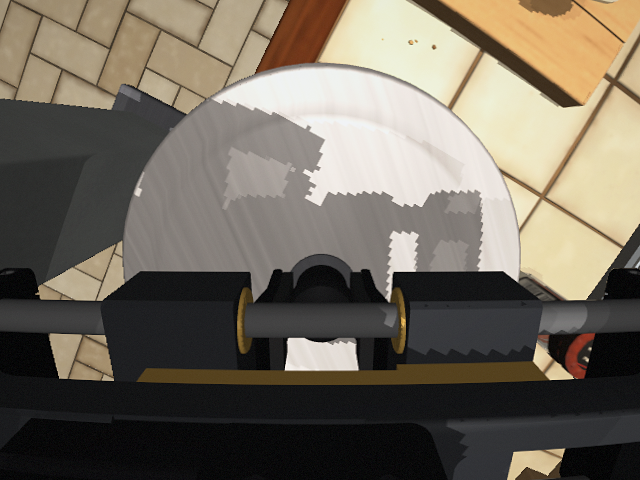

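View pics/s15.png

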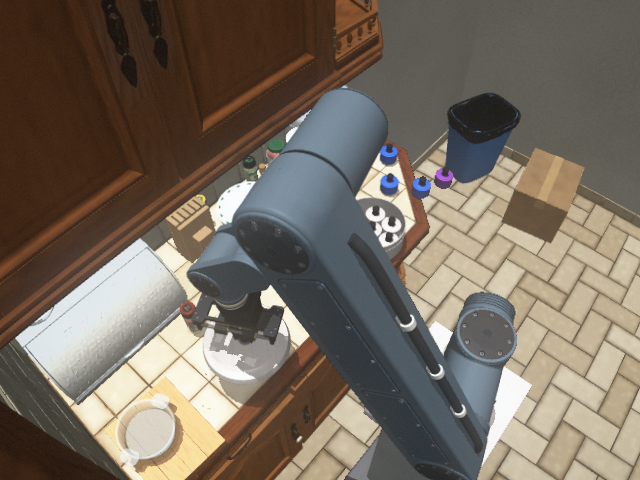

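```bash
python3 -m inch '{"dp":[[0,-4,8],[0,-9.5,18.5],[0,-14.9,29],[0,-14.9,29],[0,-14.9,29],[0,-14.9,29],[0,-14.9,29],[0,-14.9,29],[0,-14.9,29],[0,-14.9,29],[0,-14.9,29],[0,-14.9,29],[0,-14.9,29],[0,-14.9,29],[0,-14.9,29],[0,-14.9,29],[0,-9.5,19],[0,-5,10],[0,0,0],[0,0,0]],"yaw":[0,0,0,0,0,0,0,0,0,0,0,0,0,0,0,0,0,0,0,0]}'
python3 -m inch '{"dp":[[0,0,0],[0,0,0],[0,0,0]],"yaw":[0,0,0]}'
python3 - <<'E'
from h import *
s=st(); c=snap("wrist","w16"); snap("scene","s16"); snap("top","t16")
R=s["tcp_rot"]; print(np.round(R.T@(np.array([.4521,-.2743,s["position"][2]])-s["position"])*1000,1))
E
```

```text
time_s: 23.12
position: [0.4499, -0.2715, 0.1543]
tcp_rot: [[-0.003, 0.883, 0.469], [0.003, 0.469, -0.883], [-1.0, -0.001, -0.004]]
force: [-0.1, 0.7, -3.1]
opening: 0.303
time_s: 23.37
position: [0.4509, -0.2708, 0.1554]
tcp_rot: [[-0.001, 0.882, 0.472], [0.001, 0.472, -0.882], [-1.0, -0.0, -0.001]]
force: [0.1, -0.2, -3.7]
opening: 0.304
t 23.37 p [ 450.9 -270.8  155.4] a 28.13 F [ 0.1 -0.2 -3.7] op 26.4
[-0.  -0.6  3.6]
```

View pics/w16.png

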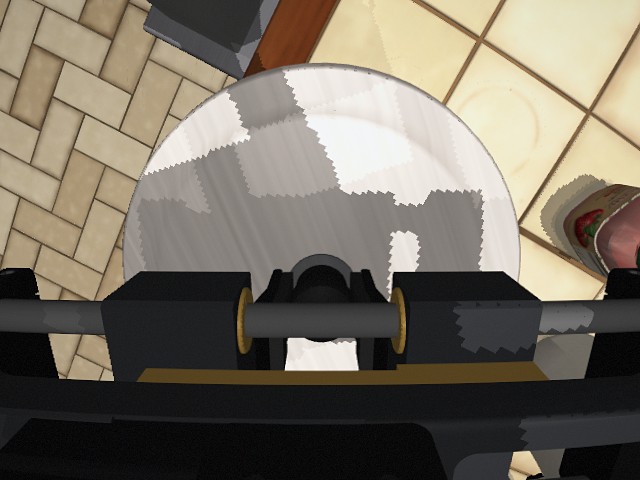

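View pics/s16.png

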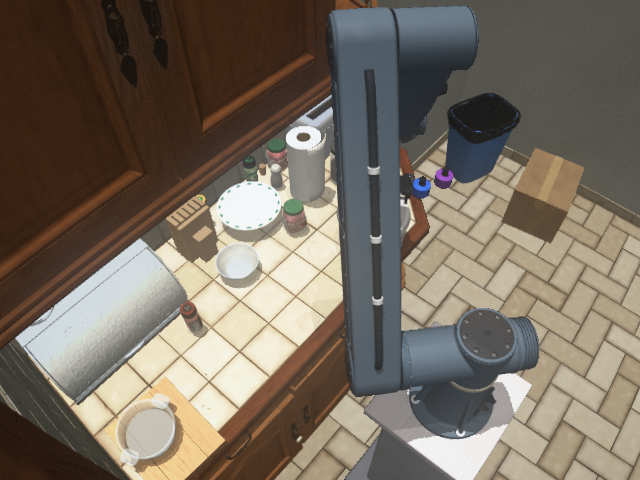

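```bash
python3 -m inch '{"dp":[[0,-0.6,3.6],[0,0,0],[0,0,0]],"yaw":[0,0,0]}'
python3 - <<'E'
from h import *
c=dict(np.load("pics/w16.npz")); R=np.array([[0.882,.472],[.472,-.882]]) # cols y,z
for h in (0,.004,.008,.015,.02):
  for r in (.1055,.103,.1015):
    b=circfit(c,(.451,-.271),.1554-.041+h,r); d=b[1]-np.array([.4509,-.2708])
    print(h,r,round(float(b[0]),1),np.round(R.T@d*1000,1))
E
```

```text
time_s: 23.77
position: [0.4526, -0.2764, 0.1557]
tcp_rot: [[0.001, 0.883, 0.47], [-0.0, 0.47, -0.883], [-1.0, 0.0, 0.001]]
force: [-0.4, -0.1, -4.2]
opening: 0.303
0 0.1055 88.0 [-1.5  1.4]
0 0.103 73.6 [-2.7 -1.2]
0 0.1015 66.5 [-0.4 -4.8]
0.004 0.1055 86.5 [0.9 0.7]
0.004 0.103 86.9 [-1.3 -0.5]
0.004 0.1015 80.7 [-2.2 -2.1]
0.008 0.1055 90.7 [-1.8  3.5]
0.008 0.103 89.8 [-1.5  0.9]
0.008 0.1015 83.5 [ 1.1 -2.9]
0.015 0.1055 80.9 [-0.9  5.1]
0.015 0.103 88.8 [-1.3  3.2]
0.015 0.1015 90.6 [-2.   0.8]
0.02 0.1055 77.2 [0.5 5.6]
0.02 0.103 81.9 [-0.9  3.4]
0.02 0.1015 82.1 [-1.5  2. ]
```

```bash
python3 -m inch '{"dp":[[0,0,-1],[0,0,0],[0,0,0]],"yaw":[0,0,0]}'
for i in 1 2; do python3 -m inch '{"dp":[[0,0,0]],"yaw":[0]}' | grep pos; done
```

```text
time_s: 24.02
position: [0.4517, -0.275, 0.1555]
tcp_rot: [[-0.0, 0.883, 0.47], [0.0, 0.47, -0.883], [-1.0, -0.0, -0.0]]
force: [-0.3, -0.2, -3.9]
opening: 0.302
position: [0.4518, -0.2751, 0.1555]
position: [0.4518, -0.2751, 0.1555]
```

```bash
python3 -m inch '{"dp":[[5,0.5,-0.6],[10,0,0],[10,0,0],[6,0,0],[3,0,0],[0,0,0]],"yaw":[0,0,0,0,0,0]}'
python3 -m inch '{"dp":[[3,0,0],[2,0,0],[2,0,0],[0,0,0]],"yaw":[0,0,0,0]}'
python3 - <<'E'
from h import *
st(); snap("wrist","w17")
E
```

```text
time_s: 24.68
position: [0.4514, -0.2738, 0.1201]
tcp_rot: [[-0.002, 0.883, 0.47], [0.002, 0.47, -0.883], [-1.0, -0.001, -0.003]]
force: [-0.8, 0.5, -3.3]
opening: 0.303
time_s: 25.02
position: [0.4519, -0.2743, 0.1144]
tcp_rot: [[-0.0, 0.883, 0.47], [0.0, 0.47, -0.883], [-1.0, -0.0, -0.0]]
force: [0.7, 0.4, -4.0]
opening: 0.303
t 25.02 p [ 451.9 -274.3  114.4] a 28.03 F [ 0.7  0.4 -4. ] op 26.4
```

View pics/w17.png

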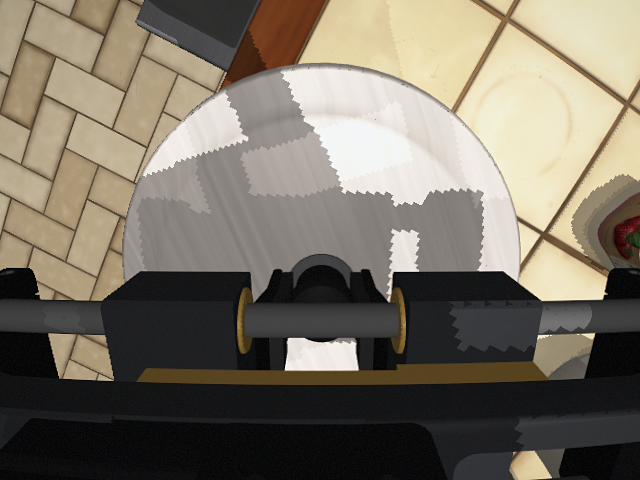

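```bash
python3 -m inch '{"dp":[[2,0,0],[2,0,0],[2,0,0],[0,0,0]],"yaw":[0,0,0,0]}'
python3 -m inch '{"dp":[[1.5,0,0],[1.5,0,0],[0,0,0],[0,0,0]],"yaw":[0,0,0,0]}'
```

```text
time_s: 25.4
position: [0.4518, -0.2742, 0.1082]
tcp_rot: [[-0.001, 0.883, 0.47], [0.0, 0.47, -0.883], [-1.0, -0.0, -0.001]]
force: [0.5, 0.7, -3.9]
opening: 0.3
time_s: 25.73
position: [0.452, -0.2744, 0.1054]
tcp_rot: [[-0.0, 0.883, 0.47], [0.0, 0.47, -0.883], [-1.0, -0.0, -0.0]]
force: [0.1, -0.1, -3.5]
opening: 0.302
```

```bash
python3 -m inch '{"dp":[[1,0,0],[0.5,0,0],[0,0,0],[0,0,0]],"yaw":[0,0,0,0]}' | egrep 'pos|force'
python3 -m inch '{"dp":[[1,0,0],[0,0,0],[0,0,0]],"yaw":[0,0,0]}'| egrep 'pos|force'
```

```text
position: [0.452, -0.2744, 0.1041]
force: [0.5, 0.1, -3.6]
position: [0.452, -0.2744, 0.1039]
force: [-1.0, 0.7, 6.2]
```

```bash
python3 -m inch '{"dp":[[1,0,0],[0,0,0],[-1,0,0],[0,0,0]],"yaw":[0,0,0,0]}'| egrep 'pos|force'
python3 -m inch '{"dp":[[0,0,0],[0,0,0],[0,0,0],[-10,0,0],[-30,0,0],[-35,0,0],[-35,0,0],[-10,0,0],[0,0,20],[0,0,40],[0,0,25],[0,0,0],[0,0,0]],"yaw":[0,0,0,0,0,0,0,0,0,0,0,0,0]}' 46
python3 - <<'E'
from h import *
s=st(); c=snap("wrist","w18"); 
k=knobs(c,(200,0,450,262),.087,.117,.014)
E
```

```text
position: [0.4521, -0.2745, 0.1039]
force: [-1.9, 1.7, 7.8]
time_s: 27.73
position: [0.4921, -0.3503, 0.2227]
tcp_rot: [[-0.0, 0.883, 0.469], [0.0, 0.469, -0.883], [-1.0, 0.0, -0.0]]
force: [-0.9, 1.0, 0.5]
opening: 0.528
t 27.73 p [ 492.1 -350.3  222.7] a 27.96 F [-0.9  1.   0.5] op 45.9
(np.float64(217.5), np.float64(4.9), 340) [ 357.5 -244.4]
(np.float64(321.1), np.float64(112.4), 1355) [ 450.9 -274.6]
```

View pics/w18.png

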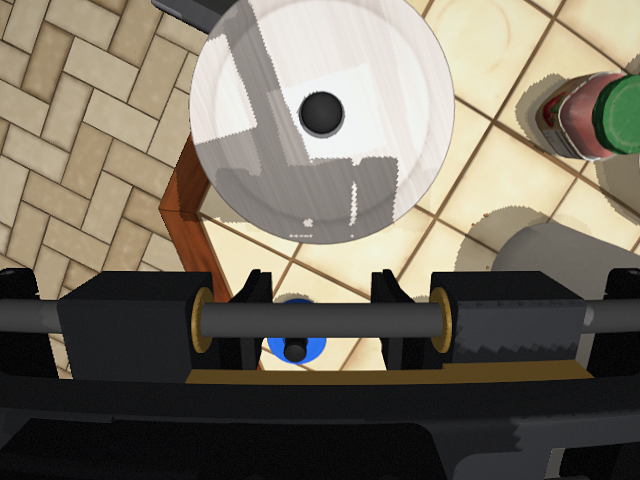

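```bash
python3 -m inch '{"dp":[[0,9,-16],[0,18.2,-33],[0,18.2,-33],[0,18.2,-33],[0,18.2,-33],[0,18.2,-33],[0,18.2,-33],[0,18.2,-33],[0,18.2,-33],[0,18.2,-33],[0,18.2,-33],[0,18.2,-33],[0,18.2,-33],[0,9,-16],[0,0,0],[0,0,0]],"yaw":[0,0,0,0,0,0,0,0,0,0,0,0,0,0,0,0]}'
python3 - <<'E'
from h import *
st(); t=snap("top","t19"); knobs(t,(340,240,390,290),.087,.117,.014,70,8)
c=snap("scene","s19"); 
im=c["color"].copy()
cen=(.452,-.2745)
for z,r,col in((.063,.1055,(255,0,0)),(0.0,.097,(0,255,0)),(.117,.014,(0,0,255))):
    cv2.polylines(im,[np.round(proj(c,np.c_[np.array(cen)+r*CI,np.full(180,z)])).astype(int)],True,col,1)
o=np.hstack([c["color"][170:280,320:440],im[170:280,320:440]])
cv2.imwrite("pics/s19z.png",cv2.resize(o[:,:,::-1],None,fx=3.3,fy=3.3,interpolation=cv2.INTER_CUBIC))
E
```

```text
time_s: 29.12
position: [0.4977, 0.1407, 0.2229]
tcp_rot: [[-0.002, 0.881, 0.473], [-0.0, 0.473, -0.881], [-1.0, -0.002, -0.0]]
force: [0.4, -1.0, -1.7]
opening: 0.526
t 29.12 p [497.7 140.7 222.9] a 28.24 F [ 0.4 -1.  -1.7] op 45.7
(np.float64(369.3), np.float64(268.5), 54) [ 454.  -275.5]
```

View pics/s19z.png

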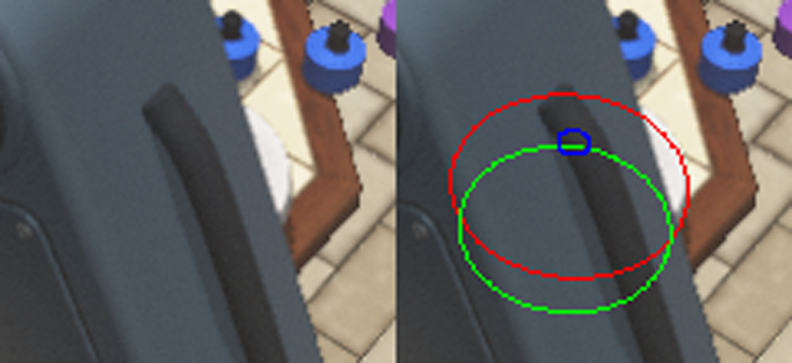

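View pics/t19.png

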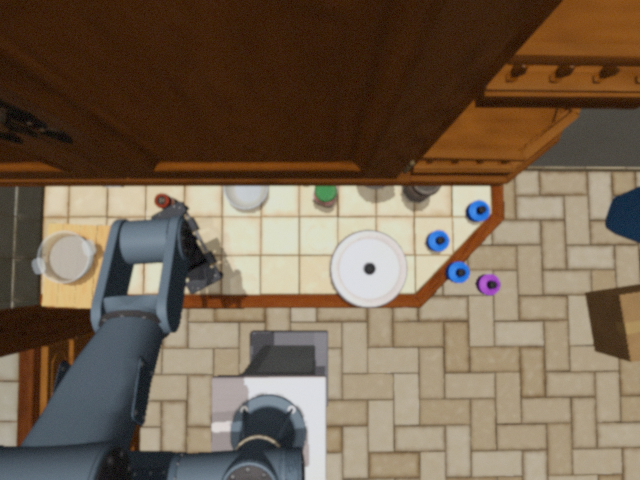

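```bash
python3 -c "
from rig import bot
print(bot.hand_in())"
```

```text
the job is handed in; nothing more can be done
None
```

I handed the job in at about 29 s of the 72 s allowed: all seven cups are in the tin and the lid is on. The hand-in gave no verdict.

**What I did:**
- I gripped the strayed cup by its knob and slid it along the wall to the place next to the row of three.
- I set the two worktop cups into the two remaining ring places.
- I lowered the lid over the rim until it met firm resistance, then released it and moved the arm clear.

**What the last checks showed:**
- **Cups:** The wrist camera showed one cup in the middle and six round it at 59.7–62.1 mm from the axis, with neighbours about 60° apart. Cup 7 ended about 3 mm from where I aimed, but still in its place. I judged that the cups stand flat from the gripper height at release and their spacing, not from a direct height measurement.
- **Lid height:** It met the stop with the gripper within about 0.1 mm of its expected height. Pressing 1 mm further only raised the contact force by about 10 N.
- **Lid position:** The wrist camera put the lid's knob about 1.3 mm from the tin's axis. The top camera read 3 mm further out in x, the same offset it showed for the cups throughout.
- **Not confirmed:** The scene camera's view of the tin was mostly blocked by the arm, so I could not check from the side that the lid is level. The bit of lid edge it did show was where it should be.
- **Surroundings:** In the last top view the jars, bowl and coloured look-alikes look unmoved. The gripper was well clear of everything.

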